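Balance a press lever on the edge of a leaf drill jig and shut the leaf over it

TASK

The new lever for the cap press has to be drilled at its balance point, so that it will stay wherever it is swung. Lay the lever across the narrow black edge of the green drill jig, between the two guide cheeks, and gently shift it along until, let go, it stays level on the edge alone instead of tipping on to a rubber stop; only then swing the hinged leaf with the brass drill bush fully down on it and let go, so that the lever stays balanced under the bush. Set the lever down softly and do not press hard on it, and leave the small parts round about where they are.

Things in the scene. Friction and masses are not known exactly. Their poses are not given: they have to be found in the camera images.
- lever_mid (a point): Middle of the loose lever, half-way along it and half-way up its bar. Straight aluminium bar 280 mm long (this frame's y), 22 mm wide (x), 14 mm thick (z), flat on the bench. Along y, in mm: red ribbed sleeve (26 wide, 20 high) -140 to -60; bare bar -60 to 104; steel counterweight 104 to 140. All undersides flush. Whole lever 0.39 to 0.61 kg. Grasp the bare bar across its width.
- counterweight_mid (a point): Centre of the lever's dark steel counterweight block, 36 x 40 mm and 28 mm high, part of the lever, 122 mm from its middle. Its mass is unknown and differs each time: the balance point lies anywhere from about 5 to 52 mm from the lever's middle toward the counterweight and cannot be seen.
- edge_mid (a point): Middle of the top of the fixed green jig's balancing edge, 100 mm above the bench: a flat, nylon-faced top 12 mm wide (along this frame's y); z up. The edge rocks a little on a pin and damps the lever: 1 mm out of balance leans it about 0.01 rad, beyond 6 mm it tips right over. The lever's length belongs along this y, either way round. Base 96 x 100 mm.
- cheek_mid (a point): Point between the tops of the jig's two steel guide cheeks, 11 mm above the edge, same axes. The cheeks stand on either side of the edge (x), 18 mm long (y), inner faces 26 mm apart, so the bar has 2 mm to spare each side; their flared lips are about 38 mm apart at the mouth.
- stop_left (a point): Top of the rubber-tipped stop (11 mm across) at y = +85 mm from the edge, 10 mm below it; another stands at y = -85 mm. Both stand on a 22 mm wide, 196 mm long beam along y whose top lies 20 mm below the edge. A lever out of balance tips about 0.11 rad and rests on the stop of its heavy side.
- leaf (a joint): Angle of the hinged leaf: 0 = fully down and level on its own stop, its sprung bush pressing on a lever on the edge with 1 N; grows as it swings up and back. Starts at 1.75 to 2.0, leaning backward past upright (1.57), away from the robot. Stiff hinge: it stays where it is left; 1 to 2 N at the lip moves it.
- leaf_hinge (a point): Middle of the leaf's hinge axis, which runs along this frame's y, fixed to the jig 50 mm beyond the edge (+x) and 18 mm above it; carried by two green uprights, 54 mm wide over all, reaching 9 mm past the axis.
- leaf_lip (a point): On the leaf, 80 mm from the hinge axis, half-way through its thickness. Leaf: steel plate 28 mm wide, 8 mm thick, 90 mm long from the axis, black thumb lip (10 mm thick) on the last 10 mm, sprung brass drill bush (20 mm across, up to 9 mm proud of the outer face) 50 mm from the axis. Shut: axes as the jig's, outer face up, this point 4 mm above the axis.
- ferrule: White ferrule, 50 mm across and 30 mm high, standing on the bench; leave it. Origin under its centre.
- nozzle_spare: White filling nozzle, 32 mm across its foot and 67 mm high, standing on the bench; leave it. Origin under its centre.
- seal_ring: White seal ring, 43 mm across and 8 mm high, lying on the bench; leave it. Origin under its centre.

How it is judged:
On the way:
1. the lever, let go, stays level and at rest on the edge alone (within 0.04 rad) for half a second while the leaf is still open (contact force between lever and the fingers below 0.05 N and contact force between lever and the arm below 0.05 N and angle between lever_mid's own z axis and vertical below 0.04 rad and z of lever_mid in the frame of edge_mid between 0.003 and 0.012 m and angle between the y axis of lever_mid and the y axis of edge_mid, either way round below 0.15 rad and angular speed of lever below 0.05 rad/s and linear speed of lever below 0.02 m/s and value of joint leaf above 0.6 rad), for 0.5 s.
At the end, for the whole second after the job is handed in: The lever lies level (within 0.04 rad) and at rest on the jig's edge, along the jig's own y within 0.15 rad, let go, and the leaf is fully down (within 0.05 rad) over it (contact force between lever and the fingers below 0.05 N and contact force between lever and the arm below 0.05 N and angle between lever_mid's own z axis and vertical below 0.04 rad and z of lever_mid in the frame of edge_mid between 0.003 and 0.012 m and angle between the y axis of lever_mid and the y axis of edge_mid, either way round below 0.15 rad and angular speed of lever below 0.05 rad/s and linear speed of lever below 0.02 m/s and value of joint leaf below 0.05 rad); the robot touches nothing.
It fails at once if the lever is pressed against the jig with more than 25 N (contact force between lever and jig above 25 N).
It fails at once if the ferrule is moved more than 15 mm (distance of ferrule from where it was at the start of the episode above 0.015 m).
It fails at once if the nozzle is moved more than 15 mm (distance of nozzle_spare from where it was at the start of the episode above 0.015 m).
It fails at once if the seal ring is moved more than 15 mm (distance of seal_ring from where it was at the start of the episode above 0.015 m).
It also fails if it takes over 58 s, if anything falls off the work surface, if the arm or the gripper's body presses on something with over 40 N, if the wrist force passes 120 N, or if a joint passes its speed limit or range.

ROBOT

A 7-joint arm with a two-finger parallel gripper is mounted at the origin on the work surface; the furniture and walls round the work are solid. World frame = base frame: x ahead of the robot, y to its left, z up, the work surface at z = 0. Lengths are in m, angles in rad, forces in N, time in s.
With the tool pointing down it reaches from about 0.4 to 0.85 m from the base axis. Payload 4.5 kg.
Tool frame: the origin (TCP) lies at the very end of the fingers, on their centre line; the grasp point (between the pads) lies 19 mm behind it; y points along the fingers, z is the direction in which the jaws open and shut, and the axes are right-handed (so a half turn about y gives the same grasp; the last joint's range is limited). The gripper opens to 85 mm and grips with 20 to 120 N. Pads are 22 mm wide; open, the fingers measure 114 mm over their backs; the gripper's body (76 mm by 85 mm) begins 54 mm behind the grasp point. The pads swing forward as they close: fully open they stand 13 mm farther back than shut.
Start: joints at [-1.177, 0.689, -0.195, 1.565, 0.157, 0.902, -0.215], TCP at [0.22, 0.585, 0.231] pointing down, gripper open.
Joint ranges: [-3.01, 3.01], [-0.46, 2.08], [-1.47, 1.51], [0.13, 2.56], [-1, 4.14], [0.04, 2.09], [-2.66, 2.66]. Speed limits (rad/s): [2.57, 2.57, 3.14, 3.14, 3.14, 3.14, 3.14].

INTERFACE

Orientations are given as a rotation vector (axis times angle).
In Python, from station import sensors, imaging, job gives the robot as it stands. The module is installed in compiled form; this text tells all that it offers.
- The arm moves only by the tool send_rows, never from a script. Its argument "targets" is one flat list of numbers, 7 for each row, row after row: the finger opening in m, from 0 to 0.0854, then the shift along the tool's x, y, z in m, then the turn, a rotation vector about the tool's x, y, z in rad. A call has 1 to 10 rows; each row is the pose to reach, as a shift and turn from the pose commanded when the call began, along the tool's axes at that moment; what a row does not reach only later rows make up. A row lasts 1/12 s, in which the tool goes at most 41.7 mm and 7.16 degrees, less where a joint would pass 70% of its speed; a pose out of reach is approached as far as the arm can. A call with a gripper value outside its range is refused whole. The fingers move at their own pace and stop on an object; "force" is the grip in N (left out, the last holds). Time passes only in rows, so rows that repeat a pose let the fingers close. It gives the time, the measured TCP pose, the force and the opening at its end, in the units of the state.
- sensors.sense(): the state, without advancing time (a new reading comes with each control period).
- imaging.camera(name): name is "scene" or "top"; returns (picture, depth): 384x512x3 uint8, blue, green, red; 384x512 float32, m along the optical axis (not along the pixel's ray), 0 where there is no reading.
- imaging.camera_params(name): a dict with "fx", "fy", "cx", "cy" (pixels), "T" (4x4, takes a point from camera to world coordinates). Camera axes: x right, y down, z forward; pixel columns grow to the right and rows downward; lengths in m; the calibration is good to about 2 mm. A picture is of the moment at which its call begins. camera_params takes no time and is no camera call.
- job.job_done(): hands the job in, once; it reports no verdict.
The state is a dict: "clock": time; "q": joint angles; "qvel": joint speeds; "tau": joint torques, N m; "tool_pos": TCP position; "eef_rot": TCP orientation; "wrist_force": force on the tool from outside, world axes, zero at the start; "moment": the same for the moment, N m; "finger_gap": finger opening in m.
Only numpy, scipy, OpenCV 4.12 (cv2) and the standard library are available. Lean on these libraries where they do the work, as an engineer would, in place of code of your own. Each camera call takes 0.05 s, during which the arm holds its last target.

## Working session

There is one attempt and no reset: what is moved stays moved. The work goes in short steps, Python scripts to look and compute and a tool call to move; the robot and the scene stay as the last step left them, time stands still between calls to the robot, and variables do not carry over. Pictures are saved under pics/ and viewed, and the job is handed in when it is done.

Besides the shell and the picture viewer there is one more tool, called after "Call:" as name(argument=value, ...) on one line, values as JSON. send_rows: Moves the arm, as the interface text tells. Its arguments: {"type":"object","properties":{"targets":{"type":"array"},"force":{"type":"number"}},"required":["targets"]}

```bash
mkdir -p pics; ls; python3 - <<'E'
from station import sensors, imaging
import cv2,numpy as np
print(sensors.sense())
for n in("scene","top"):
    p,d=imaging.camera(n); np.savez(f"{n}0.npz",p=p,d=d); cv2.imwrite(f"pics/{n}0.png",p)
    print(n,imaging.camera_params(n))
E
```

```text
pics
{'clock': 0.0, 'q': array([-1.17720196,  0.69000788, -0.19450097,  1.56634465,  0.15730384,
        0.90249053, -0.21513463]), 'qvel': array([ 1.22041551e-03, -5.88627104e-04, -9.61859297e-05,  1.72064254e-03,
        3.02776499e-04, -1.13322626e-03,  9.58719425e-04]), 'tau': array([ 1.86192096e-04, -5.39607596e+01, -1.26666449e+00, -1.58541369e+01,
        9.07159847e-03,  9.19684680e-03,  7.36681756e-06]), 'tool_pos': array([0.21987764, 0.58435328, 0.23046864]), 'eef_rot': array([-1.55415589,  0.28249565, -0.28219382]), 'wrist_force': array([-0.01430207,  0.13453135,  0.08309308]), 'moment': array([ 0.01287538,  0.03395057, -0.03539514]), 'finger_gap': 0.08534800985901256}
scene {'fx': 389.3859068685607, 'fy': 389.3859068685607, 'cx': 252.7714848248509, 'cy': 191.4797436706739, 'T': array([[ 0.82593749, -0.21995618,  0.51908241, -0.09151843],
       [-0.56333078, -0.35799358,  0.74464691, -0.73154537],
       [ 0.02203848, -0.9074469 , -0.41958841,  0.53324028],
       [ 0.        ,  0.        ,  0.        ,  1.        ]])}
top {'fx': 376.3714848167805, 'fy': 376.3714848167805, 'cx': 254.9924053139114, 'cy': 192.16671805980954, 'T': array([[ 0.00149502, -0.99195814,  0.12655757,  0.32003773],
       [-0.9999769 , -0.00232214, -0.00638825,  0.07136185],
       [ 0.00663076, -0.12654509, -0.99193869,  1.16763745],
       [ 0.        ,  0.        ,  0.        ,  1.        ]])}
```

View pics/scene0.png

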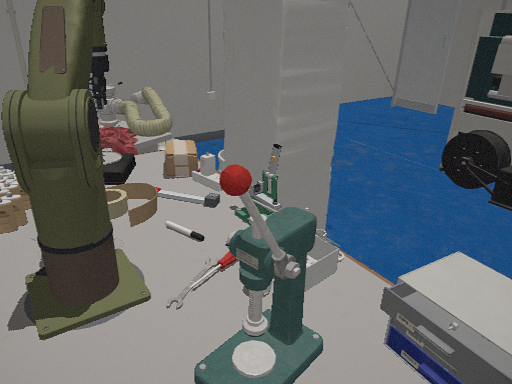

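View pics/top0.png

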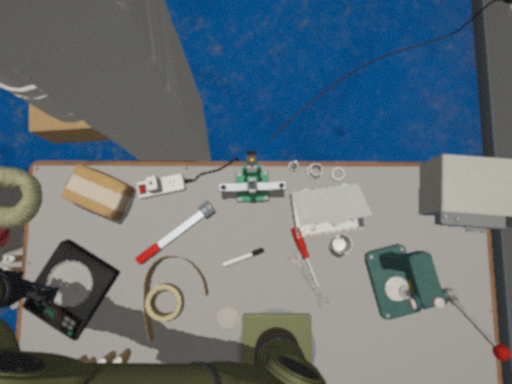

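```bash
python3 - <<'E'
import cv2,numpy as np
p=np.load("top0.npz")["p"]; c=p[140:280,120:300]; cv2.imwrite("pics/topz.png",cv2.resize(c,None,fx=4,fy=4,interpolation=cv2.INTER_CUBIC))
p=np.load("scene0.npz")["p"]; c=p[130:260,130:290]; cv2.imwrite("pics/scz.png",cv2.resize(c,None,fx=4.5,fy=4.5,interpolation=cv2.INTER_CUBIC))
E
```

```text
(no output)
```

View pics/topz.png

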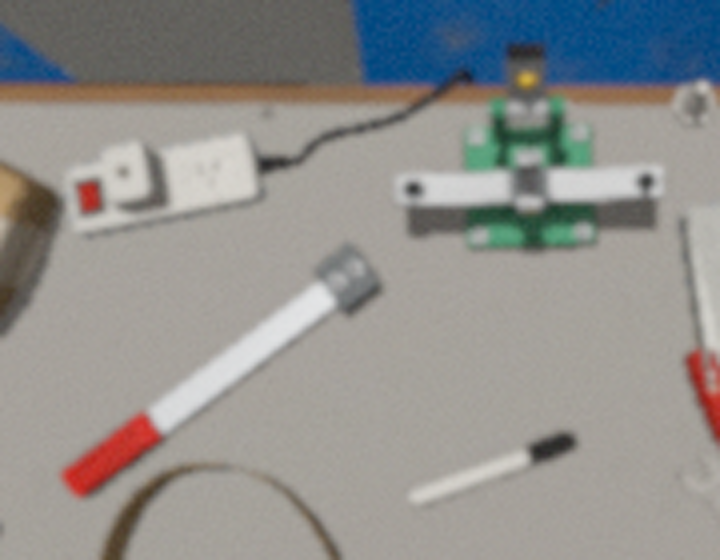

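View pics/scz.png

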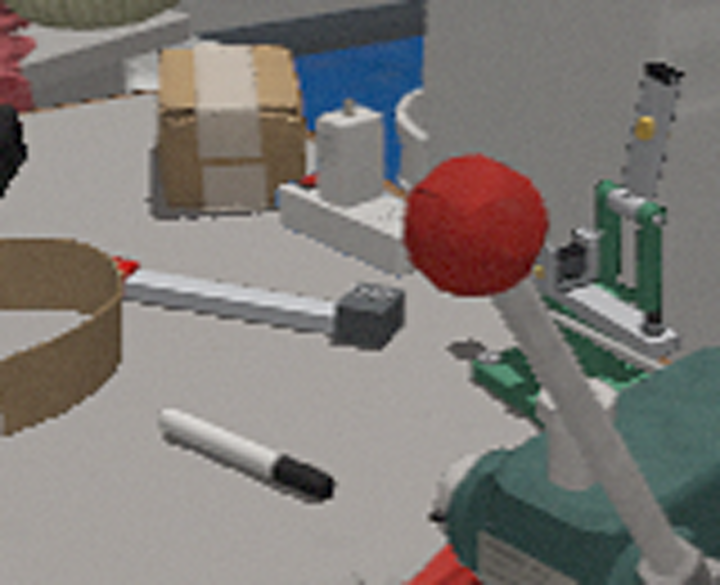

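```bash
cat > h.py <<'E'
import numpy as np, cv2
from station import imaging, sensors
from scipy.spatial.transform import Rotation as R
P={n:imaging.camera_params(n) for n in("scene","top")}
def ray(n,uv):
    k=P[n];uv=np.atleast_2d(uv).astype(float)
    d=np.c_[(uv[:,0]-k["cx"])/k["fx"],(uv[:,1]-k["cy"])/k["fy"],np.ones(len(uv))]
    return k["T"][:3,3],d@k["T"][:3,:3].T
def onz(n,uv,z):
    o,d=ray(n,uv); return o+d*((z-o[2])/d[:,2])[:,None]
def dep(n,uv,depth):
    k=P[n];o,d=ray(n,uv);uv=np.atleast_2d(uv).astype(int)
    return o+d*depth[uv[:,1],uv[:,0]][:,None]
def proj(n,X):
    k=P[n];c=(np.atleast_2d(X)-k["T"][:3,3])@k["T"][:3,:3]
    return np.c_[k["fx"]*c[:,0]/c[:,2]+k["cx"],k["fy"]*c[:,1]/c[:,2]+k["cy"]]
E
python3 - <<'E'
from h import *
z=np.load("top0.npz");p=z["p"].astype(int);d=z["d"]
b,g,r=p[...,0],p[...,1],p[...,2]
def comp(m,x0,x1,y0,y1,name,h):
    M=np.zeros_like(m);M[y0:y1,x0:x1]=m[y0:y1,x0:x1]
    n,l,s,c=cv2.connectedComponentsWithStats(M.astype(np.uint8))
    i=1+np.argmax(s[1:,4]); ys,xs=np.nonzero(l==i)
    rc=cv2.minAreaRect(np.c_[xs,ys].astype(np.float32)); bx=cv2.boxPoints(rc)
    print(name,s[i,4],c[i],rc); W=onz("top",bx,h); print(np.round(W,4).tolist(), np.round(onz("top",[c[i]],h),4))
    return c[i]
comp((r>150)&(g<100)&(b<100),130,170,235,265,"red",.02)
comp((r>195)&(b>195),155,207,205,252,"white",.014)
comp((r<140)&(g<150)&(abs(r-g)<30),195,220,200,220,"cw",.028)
comp((g-r>30),230,280,160,205,"green",.02)
comp((r>185)&(b>185),215,290,178,195,"beam",.08)
comp((r<90)&(g<90)&(b<90),218,232,180,195,"stopL",.09)
comp((r<90)&(g<90)&(b<90),274,290,178,192,"stopR",.09)
for uv in[(224,187),(282,185),(230,187),(274,186),(245,187),(258,187),(252,186),(252,181),(252,191),(252,154),(252,160),(190,225),(207,209),(150,248)]:
    print(uv,dep("top",[uv],d).round(4),p[uv[1],uv[0]])
E
```

```text
red 194 [147.16494845 253.28865979] ((147.1400146484375, 253.52001953125), (7.800000190734863, 25.60000228881836), 53.13010025024414)
[[0.2662, 0.425, 0.02], [0.312, 0.3653, 0.02], [0.2934, 0.3506, 0.02], [0.2478, 0.4103, 0.02]] [[0.2805 0.3878 0.02  ]]
white 352 [180.25284091 228.51704545] ((180.0600128173828, 228.5800018310547), (6.599998474121094, 53.400001525878906), 53.13010025024414)
[[0.3143, 0.3618, 0.014], [0.4119, 0.2343, 0.014], [0.3957, 0.2219, 0.014], [0.2984, 0.3493, 0.014]] [[0.355  0.2916 0.014 ]]
cw 88 [209.40909091 212.79545455] ((208.80490112304688, 212.756103515625), (8.1210355758667, 12.806248664855957), 51.34019470214844)
[[0.3997, 0.2266, 0.028], [0.4241, 0.1967, 0.028], [0.4048, 0.1811, 0.028], [0.3805, 0.2109, 0.028]] [[0.4021 0.202  0.028 ]]
green 239 [251.26359833 176.69456067] ((251.40208435058594, 176.14990234375), (10.907201766967773, 31.181276321411133), 87.61405944824219)
[[0.5313, 0.1241, 0.02], [0.5356, 0.0276, 0.02], [0.5014, 0.0263, 0.02], [0.4972, 0.1224, 0.02]] [[0.5146 0.0756 0.02  ]]
beam 140 [268.19285714 185.35714286] ((268.5345153808594, 185
[... 671 characters left out ...]
 0.09  ]]
(224, 187) [[0.4723 0.154  0.0906]] [90 92 91]
(282, 185) [[ 0.4784 -0.0136  0.0919]] [84 87 84]
(230, 187) [[0.4745 0.1376 0.0752]] [211 211 211]
(274, 186) [[0.4774 0.0087 0.0775]] [211 213 212]
(245, 187) [[0.4738 0.0935 0.0812]] [205 205 206]
(258, 187) [[0.4735 0.0557 0.084 ]] [200 200 200]
(252, 186) [[0.4743 0.0731 0.0985]] [89 89 91]
(252, 181) [[0.4884 0.0731 0.1008]] [126 128 128]
(252, 191) [[0.4583 0.073  0.11  ]] [162 165 168]
(252, 154) [[0.5438 0.0731 0.203 ]] [61 62 55]
(252, 160) [[0.5341 0.0731 0.1737]] [ 64 154 184]
(190, 225) [[0.3658 0.2624 0.0126]] [209 208 207]
(207, 209) [[0.4137 0.2096 0.0272]] [142 141 139]
(150, 248) [[0.2963 0.3789 0.0237]] [ 48  58 197]
```

```bash
python3 - <<'E'
from h import *
z=np.load("top0.npz");p=z["p"].astype(int);d=z["d"]
g=p.sum(2)/3
for nm,c in(("L",(223,187)),("R",(281,185))):
    w=g[c[1]-5:c[1]+6,c[0]-5:c[0]+6]; yy,xx=np.mgrid[c[1]-5:c[1]+6,c[0]-5:c[0]+6]
    # dark core within 3px
    rr=np.hypot(xx-c[0],yy-c[1]); k=np.clip(150-w,0,None)*(rr<3.2)
    u=(k*xx).sum()/k.sum();v=(k*yy).sum()/k.sum(); print(nm,u,v,onz("top",[(u,v)],.09).round(4))
# white bar PCA line
ys,xs=np.nonzero((p[...,0]>180)&(p[...,2]>180)); m=(xs>155)&(xs<207)&(ys>205)&(ys<252)
W=onz("top",np.c_[xs,ys][m],.014); c=W.mean(0); u,s,vt=np.linalg.svd(W-c); print(c.round(4),vt[0].round(4),((W-c)@vt[0]).min(),((W-c)@vt[0]).max())
# heights
v,u=np.mgrid[150:384:1,0:512:1]; X=dep("top",np.c_[u.ravel(),v.ravel()],d).reshape(*u.shape,3)
H=X[...,2]
for x0 in np.arange(.1,.66,.04):
    print(f"{x0:.2f}",[ (lambda q: f"{q.max()*1000:4.0f}" if q.size else "  -")(H[(X[...,0]>x0)&(X[...,0]<x0+.04)&(X[...,1]>y0)&(X[...,1]<y0+.04)]) for y0 in np.arange(.64,-.24,-.04)])
s=sensors.sense(); print(R.from_rotvec(s["eef_rot"]).as_matrix().round(4))
E
```

```text
L 222.9484412470024 186.91666666666666 [[0.4726 0.1571 0.09  ]]
R 281.02855543113105 185.2799552071669 [[ 0.4778 -0.0109  0.09  ]]
[0.3552 0.2918 0.014 ] [-0.6062  0.7953  0.    ] -0.08072719870438828 0.08100499888904475
0.10 ['  53', '  75', '  76', '  62', '  46', '   5', '   6', '  53', '  52', '  52', '  34', '   5', ' 661', ' 622', ' 572', '  15', '  15', '  15', '  15', '  10', '  10', '   5']
0.14 ['  56', '  75', '  75', '  77', '  61', '   4', '   4', '  54', '  52', '  51', ' 774', ' 725', ' 674', '   6', '   4', '   5', '   5', '   5', '   6', '   9', '  10', '   4']
0.18 ['  76', '  73', ' 405', ' 434', ' 349', '  58', '   4', ' 715', ' 777', ' 818', ' 808', '  57', '   3', '   5', '   5', '   5', '   6', '   4', '   5', '  18', '  14', '   5']
0.22 [' 297', ' 304', ' 419', ' 437', '  62', '  59', '  23', ' 682', '  51', '   4', '  51', '  55', '  18', '  18', '  13', '   6', '   6', '   4', '   9', '  21', '   5', '   6']
0.26 ['  59', '  75', '  77', '  61', '   5', '   5', '  25', '  24', '  53', '  51', '  50', '   6', '   5', '  16', '  18', '  21', '  16', '   7', '
[... 1191 characters left out ...]
, '   3', '   3', '   4', '   4', '  14', '  14', ' 208', ' 207', '   4', '   5', '  69', '  30', '  31', '  12']
0.58 ['  -', '  -', '  -', '  -', '  -', '  -', '  -', '  -', '  -', '  -', '  -', '  -', '  -', '   2', '  -', '  -', '  -', '  -', '  -', '  -', '  -', '  -']
0.62 ['  -', '  -', '  -', '  -', '  -', '  -', '  -', '  -', '  -', '  -', '  -', '  -', '  -', '  -', '  -', '  -', '  -', '  -', '  -', '  -', '  -', '  -']
0.66 ['  -', '  -', '-291', '-289', '-318', '-342', '-374', '-416', '  -', '  -', '  -', '  -', '  -', '  -', '  -', '  -', '  -', '  -', '  -', '  -', '  -', '  -']
[[ 9.36e-01 -5.00e-04  3.52e-01]
 [-3.52e-01 -1.60e-03  9.36e-01]
 [ 1.00e-04 -1.00e+00 -1.60e-03]]
```

```bash
cat >> h.py <<'E'
def plan(pos,yaw):
    """yaw: heading of jaw axis (tool z) deg; tool y down. prints shift+turn from measured pose"""
    s=sensors.sense(); A=R.from_rotvec(s["eef_rot"])
    zz=np.array([np.cos(np.radians(yaw)),np.sin(np.radians(yaw)),0]); y=np.array([0,0,-1.]); x=np.cross(y,zz)
    B=R.from_matrix(np.c_[x,y,zz])
    print("t",round(s["clock"],2),"pos",s["tool_pos"].round(4),"F",s["wrist_force"].round(2),"M",s["moment"].round(3),"gap",round(s["finger_gap"],4),"q",s["q"].round(2))
    print("shift",A.inv().apply(np.array(pos)-s["tool_pos"]).round(4),"turn",(A.inv()*B).as_rotvec().round(4))
E
python3 - <<'E'
from h import *
plan([.3276,.3280,.12],37.3); plan([.3276,.3280,.002],37.3)
z=np.load("top0.npz");d=z["d"]
v,u=np.mgrid[150:384,0:512];X=dep("top",np.c_[u.ravel(),v.ravel()],d)
# strap nearest grasp in jaw coordinates
q=X-[.3276,.3280,0];j=q[:,:2]@[.7955,.606];l=q[:,:2]@[.606,-.7955]
m=(X[:,2]>.03)&(abs(l)<.05)&(abs(j)<.12);print("strap j",j[m].max(),np.sort(j[m])[-5:],np.sort(abs(j[m]))[:5])
# tray near jig
m=(X[:,2]>.06)&(X[:,1]<-.02)&(X[:,1]>-.12)&(X[:,0]>.42)&(X[:,0]<.53)
for y0 in np.arange(-.02,-.12,-.01):
    k=m&(X[:,1]<y0)&(X[:,1]>y0-.01); print(y0.round(2),[(x0.round(2),(X[k&(X[:,0]>x0)&(X[:,0]<x0+.01),2].max(initial=0)).round(3)) for x0 in np.arange(.43,.52,.01)])
print(proj("scene",[[.4778,-.0109,.09],[.4752,.0731,.111],[.3428,.3081,.014]]))
E
```

```text
t 0.1 pos [0.2199 0.5844 0.2306] F [0.04 0.38 0.4 ] M [0.004 0.061 0.012] gap 0.0854 q [-1.18  0.69 -0.19  1.57  0.16  0.9  -0.22]
shift [ 0.1911  0.1109 -0.2019] turn [0.0016 0.5601 0.0006]
t 0.1 pos [0.2199 0.5844 0.2306] F [0.04 0.38 0.4 ] M [0.004 0.061 0.012] gap 0.0854 q [-1.18  0.69 -0.19  1.57  0.16  0.9  -0.22]
shift [ 0.191   0.2289 -0.2017] turn [0.0016 0.5601 0.0006]
strap j -0.03723466325357469 [-0.04060303 -0.04031667 -0.03952023 -0.03835719 -0.03723466] [0.03723466 0.03835719 0.03952023 0.04031667 0.04060303]
-0.02 [(np.float64(0.43), np.float64(0.0)), (np.float64(0.44), np.float64(0.0)), (np.float64(0.45), np.float64(0.0)), (np.float64(0.46), np.float64(0.078)), (np.float64(0.47), np.float64(0.083)), (np.float64(0.48), np.float64(0.08)), (np.float64(0.49), np.float64(0.0)), (np.float64(0.5), np.float64(0.0)), (np.float64(0.51), np.float64(0.0)), (np.float64(0.52), np.float64(0.0))]
-0.03 [(np.float64(0.43), np.float64(0.0)), (np.float64(0.44), np.float64(0.0)), (np.float64(0.45), np.float64(0.0)), (np.float64(0.46), np.float64(0.0)), (np.float64(0.47), np.float64(0.0)
[... 2647 characters left out ...]
)), (np.float64(0.47), np.float64(0.065)), (np.float64(0.48), np.float64(0.0)), (np.float64(0.49), np.float64(0.0)), (np.float64(0.5), np.float64(0.0)), (np.float64(0.51), np.float64(0.0)), (np.float64(0.52), np.float64(0.0))]
-0.11 [(np.float64(0.43), np.float64(0.101)), (np.float64(0.44), np.float64(0.094)), (np.float64(0.45), np.float64(0.085)), (np.float64(0.46), np.float64(0.077)), (np.float64(0.47), np.float64(0.069)), (np.float64(0.48), np.float64(0.0)), (np.float64(0.49), np.float64(0.0)), (np.float64(0.5), np.float64(0.0)), (np.float64(0.51), np.float64(0.0)), (np.float64(0.52), np.float64(0.0))]
[[273.61186388 198.74844724]
 [254.76729087 180.73116926]
 [176.52829659 192.58813771]]
```

```bash
python3 - <<'E'
from h import *
plan([.3901,.2461,.10],37.3)
E
```

```text
t 0.1 pos [0.2199 0.5844 0.2306] F [0.04 0.38 0.4 ] M [0.004 0.061 0.012] gap 0.0854 q [-1.18  0.69 -0.19  1.57  0.16  0.9  -0.22]
shift [ 0.2784  0.131  -0.2565] turn [0.0016 0.5601 0.0006]
```

Call:
send_rows(targets=[0.045,0.035,0.005,-0.032,0,0.07,0,0.045,0.07,0.01,-0.064,0,0.14,0,0.045,0.105,0.02,-0.096,0,0.21,0,0.045,0.14,0.035,-0.128,0,0.28,0,0.045,0.17,0.055,-0.157,0,0.35,0,0.045,0.2,0.075,-0.185,0,0.42,0,0.045,0.23,0.095,-0.213,0,0.49,0,0.045,0.258,0.115,-0.238,0,0.56,0,0.045,0.2784,0.131,-0.2565,0.0016,0.56,0,0.045,0.2784,0.131,-0.2565,0.0016,0.56,0])

```text
clock: 0.93
tool_pos: [0.3909, 0.2431, 0.099]
eef_rot: [-1.449, 0.72, -0.721]
wrist_force: [-0.5, -0.3, -0.7]
finger_gap: 0.0451
```

```bash
python3 - <<'E'
from h import *
p,d=imaging.camera("top"); cv2.imwrite("pics/t1.png",cv2.resize(p[160:300,120:300],None,fx=4,fy=4))
p,d=imaging.camera("scene"); cv2.imwrite("pics/s1.png",cv2.resize(p[100:260,100:300],None,fx=4,fy=3.75))
plan([.3901,.2461,.003],37.3)
E
```

```text
t 1.03 pos [0.3912 0.2403 0.0983] F [0.04 0.77 0.32] M [-0.021  0.076 -0.002] gap 0.0448 q [-0.62  0.73 -0.05  2.17  0.15  0.25 -0.17]
shift [-0.0056  0.0953  0.0031] turn [ 0.0051 -0.0089  0.0031]
```

View pics/s1.png

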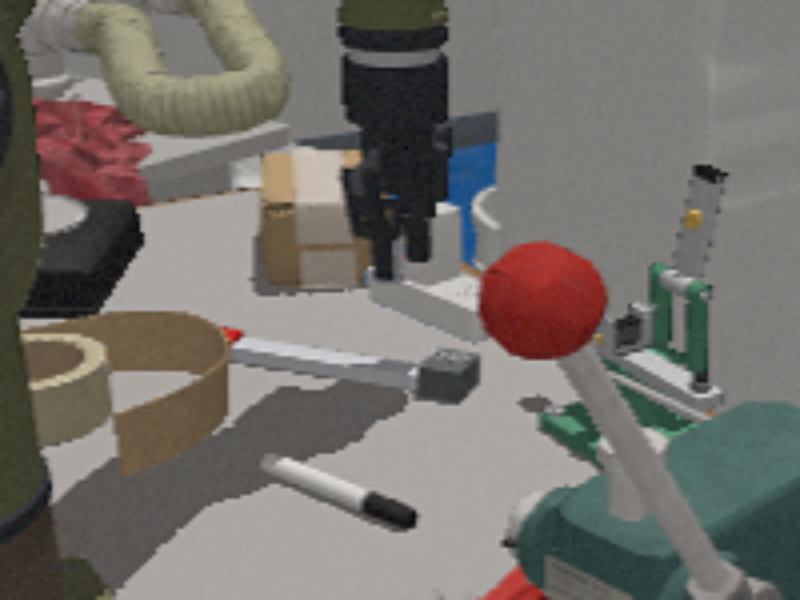

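View pics/t1.png

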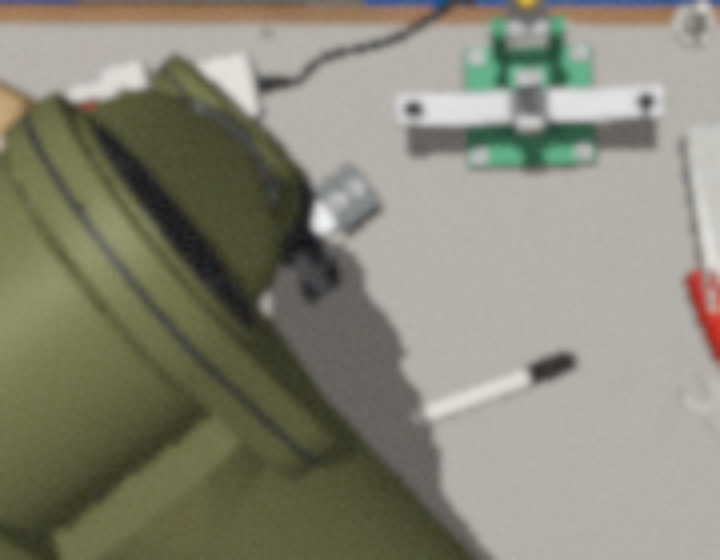

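Call:
send_rows(targets=[0.045,0,0.025,0,0,0,0,0.045,0,0.05,0,0,0,0,0.045,0,0.07,0,0,0,0,0.045,0,0.07,0,0,0,0])

```text
clock: 1.37
tool_pos: [0.3888, 0.2473, 0.0277]
eef_rot: [-1.451, 0.719, -0.715]
wrist_force: [-0.6, 0.1, -0.5]
finger_gap: 0.0451
```

```bash
python3 - <<'E'
from h import *
p,d=imaging.camera("scene"); cv2.imwrite("pics/s2.png",cv2.resize(p[130:230,150:270],None,fx=6,fy=6))
plan([.3901,.2461,.003],37.3)
E
```

```text
t 1.42 pos [0.3892 0.2473 0.0292] F [-1.02  0.19  0.95] M [ 0.025 -0.036 -0.007] gap 0.0443 q [-0.65  0.88 -0.02  2.19  0.17  0.08 -0.18]
shift [0.0015 0.0262 0.    ] turn [ 0.0015  0.0013 -0.0009]
```

View pics/s2.png

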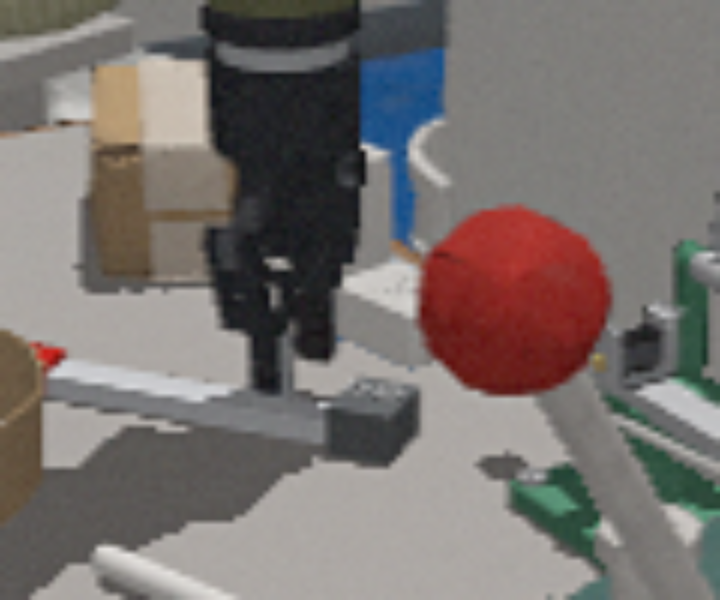

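Call:
send_rows(targets=[0.045,0.001,0.007,0,0,0,0,0.045,0.001,0.014,0,0,0,0,0.045,0.001,0.014,0,0,0,0])

```text
clock: 1.67
tool_pos: [0.3912, 0.2466, 0.0162]
eef_rot: [-1.447, 0.717, -0.718]
wrist_force: [0.6, -0.6, -0.0]
finger_gap: 0.045
```

```bash
python3 - <<'E'
from h import *
plan([.3901,.2461,.003],37.3)
print(R.from_rotvec(sensors.sense()["eef_rot"]).as_matrix().round(3))
E
```

```text
t 1.67 pos [0.3912 0.2466 0.0162] F [ 0.64 -0.6  -0.02] M [-0.018 -0.005 -0.021] gap 0.045 q [-0.66  0.91 -0.01  2.19  0.18  0.04 -0.19]
shift [-0.0002  0.0132 -0.0012] turn [-0.0022  0.0002 -0.0006]
[[ 0.606  0.001  0.795]
 [-0.795  0.002  0.606]
 [-0.001 -1.     0.002]]
```

Call:
send_rows(targets=[0.045,0,0,-0.001,-0.06,0,0,0.045,0,0.006,-0.001,-0.06,0,0,0.045,0,0.012,-0.001,-0.06,0,0,0.045,0,0.012,-0.001,-0.06,0,0])

```text
clock: 2.0
tool_pos: [0.3898, 0.2455, 0.0035]
eef_rot: [-1.502, 0.744, -0.701]
wrist_force: [0.2, -0.9, -0.4]
finger_gap: 0.0453
```

```bash
python3 - <<'E'
from h import *
plan([.3901,.2461,.003],37.3)
p,d=imaging.camera("scene"); cv2.imwrite("pics/s3.png",cv2.resize(p[150:220,170:240],None,fx=8,fy=8))
E
```

```text
t 2.0 pos [0.3898 0.2455 0.0035] F [ 0.2  -0.94 -0.37] M [-0.025 -0.037 -0.012] gap 0.0453 q [-0.64  0.94 -0.03  2.13  0.18  0.13 -0.19]
shift [-0.0003  0.0005  0.0006] turn [ 0.0582  0.0002 -0.0006]
```

View pics/s3.png

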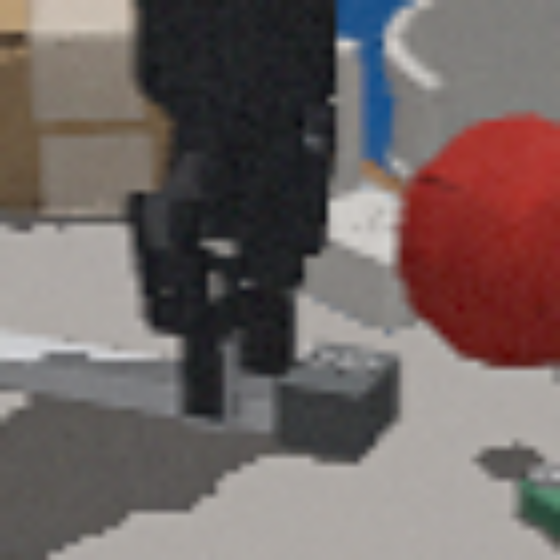

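Call:
send_rows(force=80, targets=[0.045,0,0,0,0.03,0,0,0.015,0,0,0,0.03,0,0,0.015,0,0,0,0.03,0,0,0.015,0,0,0,0.03,0,0,0.015,0,0,0,0.03,0,0,0.015,0,0,0,0.03,0,0])

```text
clock: 2.55
tool_pos: [0.3896, 0.2451, 0.0048]
eef_rot: [-1.476, 0.731, -0.709]
wrist_force: [-1.3, -0.3, 5.6]
finger_gap: 0.0194
```

Call:
send_rows(targets=[0.015,0,-0.008,0,0,0,0,0.015,0,-0.02,0,0,0,0,0.015,0,-0.035,0,0,0,0,0.015,0,-0.05,0,0.015,0,0,0.015,0,-0.06,0,0.029,0,0,0.015,0,-0.06,0,0.029,0,0,0.015,0,-0.06,0,0.029,0,0,0.015,0,-0.06,0,0.029,0,0])

```text
clock: 3.22
tool_pos: [0.3914, 0.2465, 0.0638]
eef_rot: [-1.449, 0.718, -0.717]
wrist_force: [0.1, -0.1, -5.3]
finger_gap: 0.0196
```

```bash
python3 - <<'E'
from h import *
plan([.3901,.2461,.063],37.3)
p,d=imaging.camera("scene"); cv2.imwrite("pics/s4.png",cv2.resize(p[130:230,130:270],None,fx=5.5,fy=5.5))
E
```

```text
t 3.22 pos [0.3914 0.2465 0.0638] F [ 0.05 -0.14 -5.33] M [-0.164 -0.199  0.058] gap 0.0196 q [-0.64  0.8  -0.04  2.18  0.18  0.16 -0.19]
shift [-0.0004  0.0008 -0.0013] turn [ 0.0004  0.0001 -0.0005]
```

View pics/s4.png

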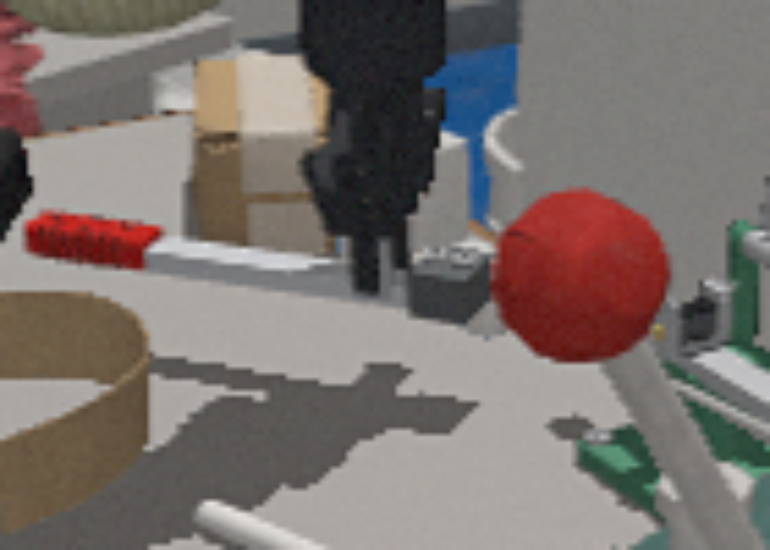

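Call:
send_rows(targets=[0.015,0,-0.03,0,0,0.03,0,0.015,0.01,-0.06,-0.003,0,0.1,0,0.015,0.03,-0.09,-0.009,0,0.18,0,0.015,0.06,-0.106,-0.017,0,0.26,0,0.015,0.09,-0.106,-0.026,0,0.34,0,0.015,0.12,-0.106,-0.035,0,0.42,0,0.015,0.15,-0.106,-0.043,0,0.5,0,0.015,0.18,-0.106,-0.052,0,0.57,0,0.015,0.21,-0.106,-0.061,0,0.62,0,0.015,0.227,-0.106,-0.0658,0,0.62,0])

```text
clock: 4.1
tool_pos: [0.4772, 0.0216, 0.1693]
eef_rot: [-1.223, 1.191, -1.192]
wrist_force: [0.2, -0.4, -6.0]
finger_gap: 0.0193
```

```bash
python3 - <<'E'
from h import *
L=[]
for i in range(14):
    p,d=imaging.camera("top" if i%2 else "scene"); s=sensors.sense(); L.append(np.r_[s["wrist_force"],s["moment"]])
    if i==12: cv2.imwrite("pics/s5.png",p)
    if i==13: cv2.imwrite("pics/t5.png",p)
L=np.array(L); print(L.round(3)); print(L[4:].mean(0).round(4),(L[4:].std(0)/10**.5).round(4))
plan([.4767,.0261,.17],1.77)
E
python3 - <<'E'
import cv2
a=cv2.imread("pics/s5.png");b=cv2.imread("pics/t5.png")
cv2.imwrite("pics/s5z.png",cv2.resize(a[90:250,150:350],None,fx=4,fy=3.75))
E
```

```text
[[ 1.633e+00 -3.651e+00 -4.448e+00 -6.640e-01 -2.160e-01 -3.500e-02]
 [-2.060e-01  1.380e-01 -5.886e+00 -2.380e-01 -1.200e-02  9.000e-03]
 [-8.130e-01  5.920e-01 -4.906e+00 -1.370e-01  6.000e-02 -1.100e-02]
 [ 1.234e+00  1.480e-01 -4.733e+00 -1.240e-01  5.000e-02 -2.300e-02]
 [-3.400e-02  3.850e-01 -5.862e+00 -1.990e-01  4.200e-02  6.800e-02]
 [-3.270e-01  1.310e+00 -5.622e+00 -2.220e-01  5.000e-03  1.700e-02]
 [-1.810e-01 -1.610e-01 -5.565e+00 -2.650e-01  2.400e-02 -4.800e-02]
 [ 4.400e-02  4.500e-01 -5.928e+00 -2.110e-01  1.700e-02  3.800e-02]
 [-5.110e-01  4.820e-01 -5.856e+00 -1.940e-01 -1.400e-02  1.000e-02]
 [ 3.970e-01  3.720e-01 -6.267e+00 -1.880e-01  1.500e-02 -3.000e-03]
 [-5.090e-01 -6.820e-01 -5.248e+00 -2.160e-01  1.500e-02  7.000e-03]
 [ 1.194e+00 -1.340e-01 -6.562e+00 -2.390e-01  1.900e-02 -3.600e-02]
 [ 3.170e-01 -4.030e-01 -5.274e+00 -2.320e-01 -1.700e-02 -6.500e-02]
 [-1.570e-01 -1.120e-01 -5.567e+00 -2.270e-01 -2.400e-02  9.400e-02]]
[ 0.0232  0.1506 -5.7749 -0.2193  0.0082  0.0082] [0.1538 0.1701 0.124  0.0069 0.0062 0.015 ]
t 4.8 pos [0.4767 0.0264 0.1701] F [-0.16 -0.11 -5.57] M [-0.227 -0.024  0.094] gap 0.0196 q [-0.14  0.6  -0.02  2.07  0.02  0.47 -0.14]
shift [ 0.0003  0.0001 -0.    ] turn [-0.0002  0.0008 -0.0008]
```

View pics/s5z.png

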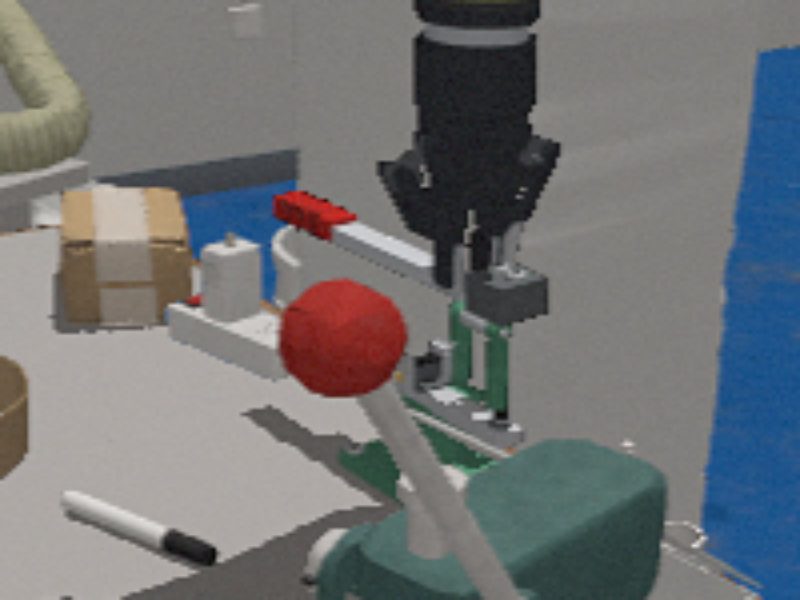

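View pics/t5.png

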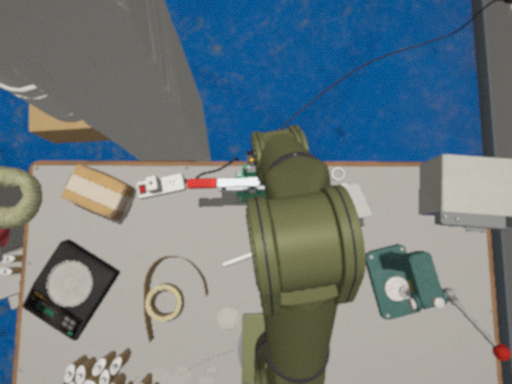

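```bash
python3 - <<'E'
from h import *
p=cv2.imread("pics/t5.png").astype(int)
b,g,r=p[...,0],p[...,1],p[...,2]
ys,xs=np.nonzero((r>150)&(g<100)&(b<100)); m=(xs>180)&(xs<222)&(ys>172)&(ys<195)
W=onz("top",np.c_[xs,ys][m],.185); print(W.mean(0),W.min(0),W.max(0))
ys,xs=np.nonzero((r>200)&(b>200)); m=(xs>216)&(xs<262)&(ys>174)&(ys<192)
V=onz("top",np.c_[xs,ys][m],.18); c=V.mean(0);u,s,vt=np.linalg.svd(V-c); print(c,vt[0],V.min(0),V.max(0))
dd=W.mean(0)-c; print("yaw",np.degrees(np.arctan2(-dd[0],dd[1])))
print("axis x at y=.0351, using red & white", c[0]+dd[0]/dd[1]*(.0264-c[1]))
E
```

```text
[0.46957186 0.2074363  0.185     ] [0.45871246 0.17046696 0.185     ] [0.48278855 0.24713796 0.185     ]
[0.47211446 0.11287497 0.18      ] [ 1.56731982e-02 -9.99877168e-01 -3.47053159e-16] [0.45699526 0.04909938 0.18      ] [0.48670318 0.16594435 0.18      ]
yaw 1.540221633223991
axis x at y=.0351, using red & white 0.4744396367704329
```

Call:
send_rows(targets=[0.015,-0.003,0.01,0.001,0,0,0,0.015,-0.006,0.025,0.001,0,0,0,0.015,-0.009,0.04,0.001,0,0,0,0.015,-0.009,0.045,0.001,0,0,0,0.015,-0.009,0.045,0.001,0,0,0,0.015,-0.009,0.045,0.001,0,0,0])

```text
clock: 5.3
tool_pos: [0.4776, 0.035, 0.1253]
eef_rot: [-1.223, 1.187, -1.186]
wrist_force: [-0.5, -0.1, -5.3]
finger_gap: 0.0194
```

```bash
python3 - <<'E'
from h import *
plan([.4774,.0351,.103],1.77)
p,d=imaging.camera("scene"); cv2.imwrite("pics/s6.png",cv2.resize(p[130:230,200:300],None,fx=6,fy=6,interpolation=cv2.INTER_CUBIC))
p,d=imaging.camera("top"); cv2.imwrite("pics/t6.png",cv2.resize(p[150:220,180:300],None,fx=6,fy=6,interpolation=cv2.INTER_CUBIC))
E
```

```text
t 5.3 pos [0.4776 0.035  0.1253] F [-0.52 -0.07 -5.25] M [-0.181 -0.026 -0.036] gap 0.0194 q [-0.16  0.69 -0.01  2.1   0.02  0.35 -0.16]
shift [-0.0001  0.0223 -0.0002] turn [ 0.     -0.0001 -0.0005]
```

View pics/s6.png

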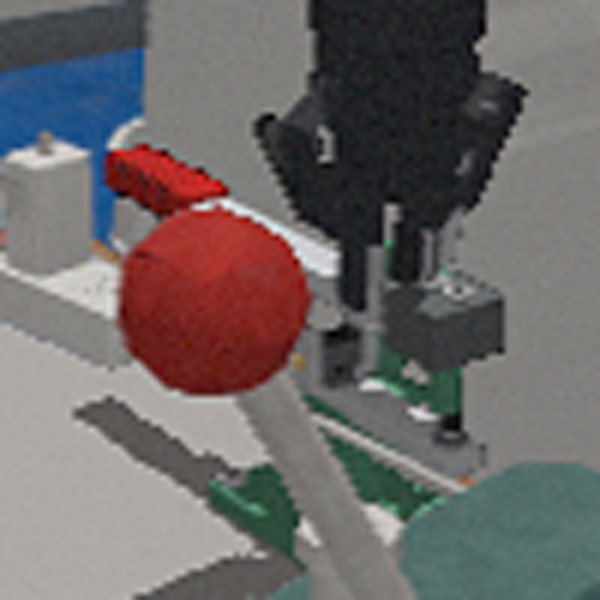

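View pics/t6.png

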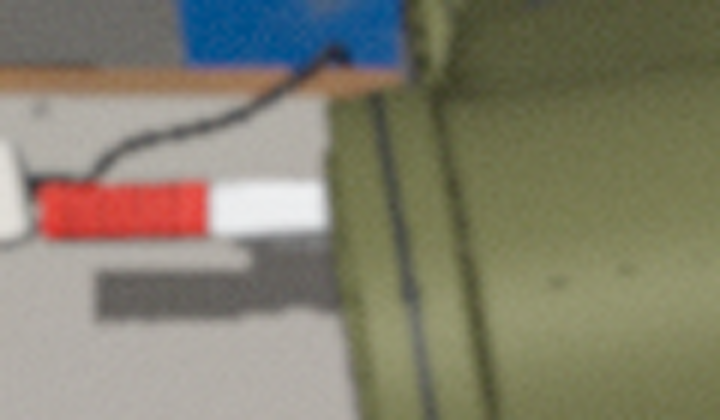

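Call:
send_rows(targets=[0.015,0,0.004,0,0,0,0,0.015,0,0.008,0,0,0,0,0.015,0,0.012,0,0,0,0,0.015,0,0.012,0,0,0,0])

```text
clock: 5.73
tool_pos: [0.4771, 0.0352, 0.1125]
eef_rot: [-1.224, 1.187, -1.185]
wrist_force: [0.4, -0.6, -5.1]
finger_gap: 0.0195
```

Call:
send_rows(targets=[0.015,0,0.002,0,0,0,0,0.015,0,0.004,0,0,0,0,0.015,0,0.004,0,0,0,0])

```text
clock: 5.98
tool_pos: [0.4774, 0.0352, 0.1088]
eef_rot: [-1.223, 1.187, -1.186]
wrist_force: [-1.1, 0.5, -5.8]
finger_gap: 0.0192
```

Call:
send_rows(targets=[0.015,0,0.001,0,0,0,0,0.015,0,0.002,0,0,0,0,0.015,0,0.002,0,0,0,0])

```text
clock: 6.23
tool_pos: [0.4775, 0.0352, 0.107]
eef_rot: [-1.223, 1.187, -1.186]
wrist_force: [-0.6, -0.2, -5.0]
finger_gap: 0.0193
```

Call:
send_rows(targets=[0.015,0,0.001,0,0,0,0,0.015,0,0.0015,0,0,0,0,0.015,0,0.0015,0,0,0,0])

```text
clock: 6.48
tool_pos: [0.4776, 0.0352, 0.1056]
eef_rot: [-1.223, 1.187, -1.186]
wrist_force: [0.3, -0.4, -4.8]
finger_gap: 0.0193
```

Call:
send_rows(targets=[0.015,0,0.0007,0,0,0,0,0.015,0,0.0014,0,0,0,0,0.015,0,0.0014,0,0,0,0])

```text
clock: 6.73
tool_pos: [0.4776, 0.035, 0.1046]
eef_rot: [-1.223, 1.186, -1.186]
wrist_force: [0.3, -1.3, 3.2]
finger_gap: 0.0193
```

```bash
python3 - <<'E'
from h import *
plan([.4774,.0351,.103],1.77)
p,d=imaging.camera("scene"); cv2.imwrite("pics/s7.png",cv2.resize(p[130:230,200:300],None,fx=6,fy=6,interpolation=cv2.INTER_CUBIC))
E
```

```text
t 6.73 pos [0.4776 0.035  0.1046] F [ 0.28 -1.34  3.25] M [-0.091  0.341  0.036] gap 0.0193 q [-0.16  0.73 -0.01  2.11  0.02  0.3  -0.16]
shift [-0.0001  0.0016 -0.0002] turn [-0.0006 -0.0001 -0.0006]
```

View pics/s7.png

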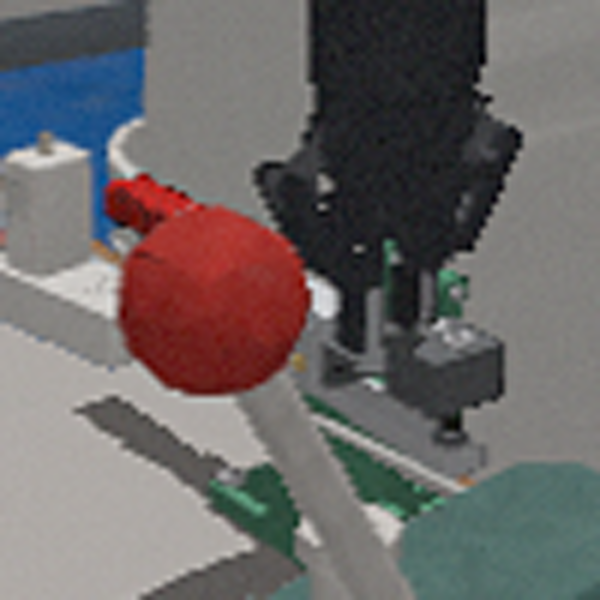

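Call:
send_rows(force=20, targets=[0.015,0,-0.0006,0,0,0,0,0.023,0,-0.0006,0,0,0,0,0.028,0,-0.0006,0,0,0,0,0.034,0,-0.0006,0,0,0,0,0.034,0,-0.0006,0,0,0,0,0.034,0,-0.0006,0,0,0,0])

```text
clock: 7.28
tool_pos: [0.4777, 0.0353, 0.1048]
eef_rot: [-1.223, 1.186, -1.186]
wrist_force: [-0.1, 0.4, -0.5]
finger_gap: 0.0342
```

```bash
python3 - <<'E'
from h import *
plan([.4774,.0351,.103],1.77)
p,d=imaging.camera("scene"); cv2.imwrite("pics/s8.png",cv2.resize(p[130:230,200:300],None,fx=6,fy=6,interpolation=cv2.INTER_CUBIC))
p,d=imaging.camera("top"); cv2.imwrite("pics/t8.png",p)
E
```

```text
t 7.28 pos [0.4777 0.0353 0.1048] F [-0.11  0.43 -0.51] M [-0.043 -0.018  0.012] gap 0.0342 q [-0.16  0.73 -0.01  2.11  0.02  0.3  -0.16]
shift [ 0.0002  0.0018 -0.0003] turn [-0.0005  0.0002 -0.0008]
```

View pics/s8.png

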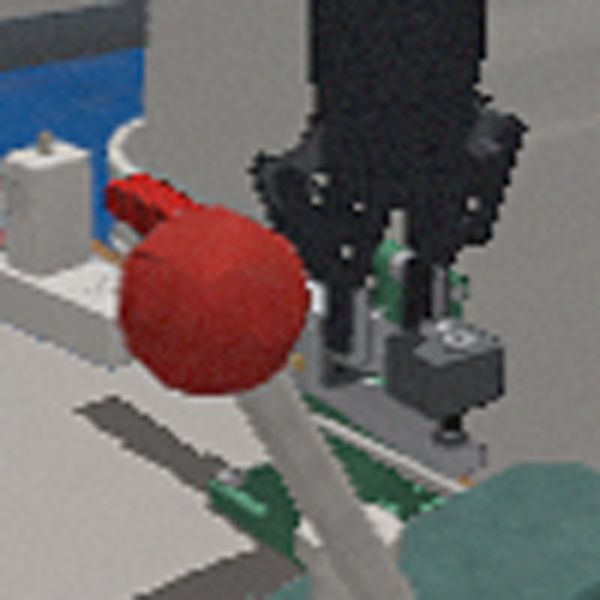

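Call:
send_rows(targets=[0.034,0,0,0,0,0,0,0.034,0,0,0,0,0,0,0.034,0,0,0,0,0,0,0.034,0,0,0,0,0,0,0.034,0,0,0,0,0,0,0.034,0,0,0,0,0,0,0.034,0,0,0,0,0,0,0.034,0,0,0,0,0,0])

```text
clock: 8.05
tool_pos: [0.4776, 0.0352, 0.1048]
eef_rot: [-1.223, 1.186, -1.186]
wrist_force: [-0.3, -0.3, 0.1]
finger_gap: 0.034
```

```bash
python3 - <<'E'
from h import *
plan([.4774,.0351,.103],1.77)
p,d=imaging.camera("scene"); cv2.imwrite("pics/s9.png",cv2.resize(p[130:230,200:300],None,fx=6,fy=6,interpolation=cv2.INTER_CUBIC)); np.savez("s9.npz",p=p,d=d)
p,d=imaging.camera("top"); cv2.imwrite("pics/t9.png",cv2.resize(p[150:220,180:300],None,fx=6,fy=6,interpolation=cv2.INTER_CUBIC));np.savez("t9.npz",p=p,d=d)
# depth on visible handle & bar in top
v,u=np.mgrid[170:200,180:245];X=dep("top",np.c_[u.ravel(),v.ravel()],d);m=(X[:,2]>.08)&(X[:,2]<.16)&(X[:,0]>.45)&(X[:,0]<.49)
X=X[m]; c=p[v.ravel()[m],u.ravel()[m]].astype(int); red=(c[:,2]>150)&(c[:,1]<90); wh=c[:,1]>190
for k,nm in((red,"red"),(wh,"white")):
    Y=X[k]; print(nm,k.sum(),Y.mean(0).round(4),Y.min(0).round(3),Y.max(0).round(3))
    for y0 in np.arange(Y[:,1].min(),Y[:,1].max(),.02):
        q=Y[(Y[:,1]>=y0)&(Y[:,1]<y0+.02)]; print("   ",y0.round(3),np.median(q[:,2]).round(4),len(q))
E
```

```text
t 8.05 pos [0.4776 0.0352 0.1048] F [-0.28 -0.34  0.14] M [-0.003 -0.014 -0.024] gap 0.034 q [-0.16  0.73 -0.01  2.11  0.02  0.3  -0.16]
shift [ 0.0001  0.0018 -0.0002] turn [-0.0003  0.0001 -0.0008]
red 200 [0.4713 0.2166 0.1212] [0.459 0.179 0.116] [0.482 0.253 0.126]
    0.179 0.1212 55
    0.199 0.121 53
    0.219 0.1213 55
    0.239 0.1217 37
white 126 [0.4742 0.1521 0.1142] [0.463 0.127 0.109] [0.484 0.175 0.119]
    0.127 0.1138 50
    0.147 0.114 53
    0.167 0.1144 23
```

View pics/s9.png

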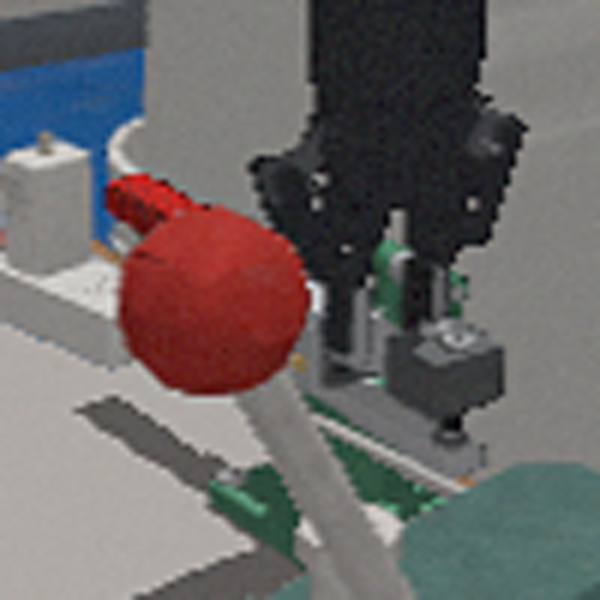

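View pics/t9.png

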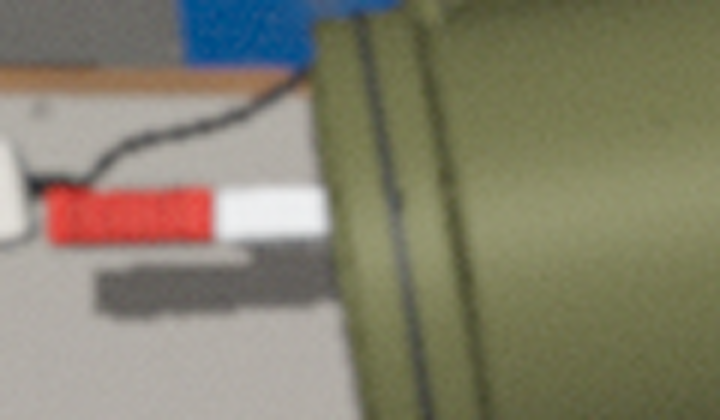

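Call:
send_rows(targets=[0.034,0,-0.006,0,0,0,0,0.034,0,-0.014,0,0,0,0,0.034,0,-0.024,0,0,0,0,0.034,0,-0.05,0,0,0,0,0.034,0,-0.08,0,0,0,0,0.034,0,-0.12,0,0,0,0,0.034,0,-0.15,0,0,0,0,0.034,0,-0.17,0,0,0,0,0.034,0,-0.17,0,0,0,0])

```text
clock: 8.9
tool_pos: [0.4801, 0.0353, 0.2798]
eef_rot: [-1.215, 1.18, -1.19]
wrist_force: [0.3, -0.1, 0.4]
finger_gap: 0.0338
```

```bash
python3 - <<'E'
from h import *
plan([.4774,.0351,.103],1.77)
p,d=imaging.camera("scene"); cv2.imwrite("pics/s10.png",cv2.resize(p[90:230,180:320],None,fx=4.2,fy=4.2,interpolation=cv2.INTER_CUBIC)); np.savez("s10.npz",p=p,d=d)
p,d=imaging.camera("top"); cv2.imwrite("pics/t10.png",cv2.resize(p[130:220,180:310],None,fx=6,fy=6,interpolation=cv2.INTER_CUBIC));np.savez("t10.npz",p=p,d=d)
v,u=np.mgrid[170:200,180:300];X=dep("top",np.c_[u.ravel(),v.ravel()],d);m=(X[:,2]>.08)&(X[:,2]<.16)&(X[:,0]>.45)&(X[:,0]<.49)
X=X[m]; c=p[v.ravel()[m],u.ravel()[m]].astype(int); red=(c[:,2]>150)&(c[:,1]<90); wh=c[:,1]>190
for k,nm in((red,"red"),(wh,"white")):
    Y=X[k]
    for y0 in np.arange(Y[:,1].min(),Y[:,1].max(),.02):
        q=Y[(Y[:,1]>=y0)&(Y[:,1]<y0+.02)]; print("   ",nm,y0.round(3),np.median(q[:,2]).round(4),len(q))
E
```

```text
t 8.9 pos [0.4801 0.0353 0.2798] F [ 0.34 -0.13  0.36] M [ 0.004  0.032 -0.021] gap 0.0338 q [-0.16  0.43 -0.01  1.94  0.01  0.77 -0.15]
shift [ 0.0005  0.1768 -0.0044] turn [-0.01   -0.0003 -0.0019]
    red 0.179 0.1207 55
    red 0.199 0.1209 56
    red 0.219 0.121 56
    red 0.239 0.1217 37
    white 0.05 0.1134 54
    white 0.07 0.113 61
    white 0.09 0.1126 50
    white 0.11 0.1133 49
    white 0.13 0.1144 49
    white 0.15 0.1143 52
    white 0.17 0.1138 15
```

View pics/s10.png

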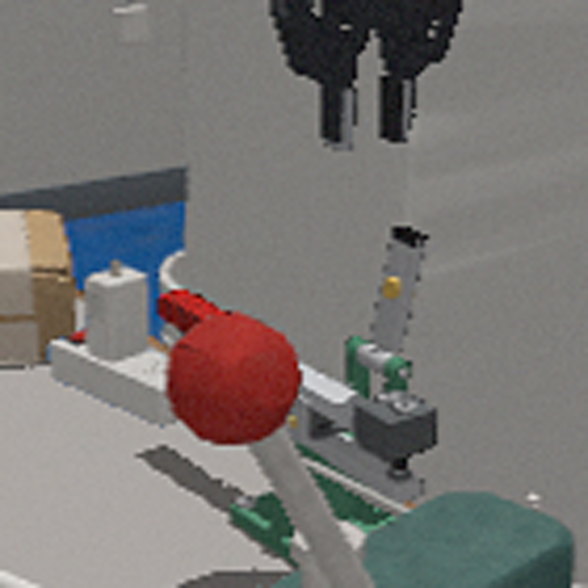

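View pics/t10.png

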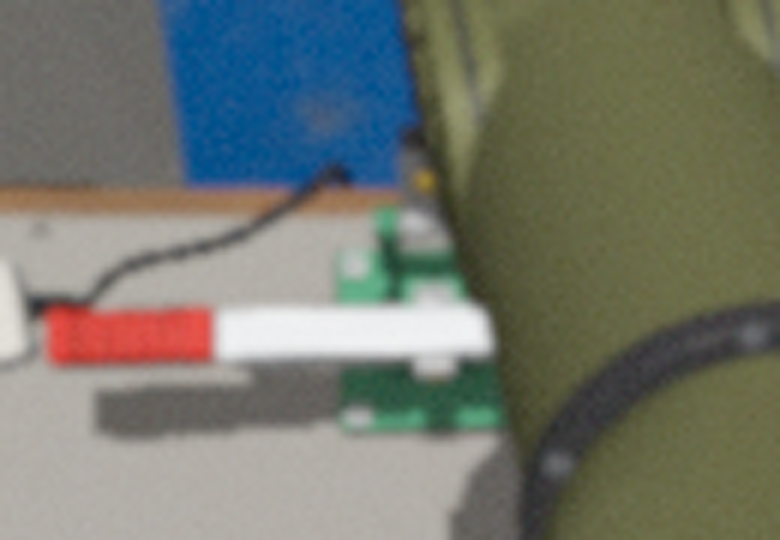

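```bash
python3 - <<'E'
from h import *
z=np.load("scene0.npz");d=z["d"]
for uv in[(240,100),(300,60),(300,150),(320,200),(335,120),(325,230),(290,200)]: print("s",uv,d[uv[1],uv[0]],dep("scene",[uv],d).round(3))
z=np.load("top0.npz");d=z["d"]
for uv in[(200,150),(205,140),(180,80),(150,120),(100,60),(205,157),(250,150),(230,160)]: print("t",uv,d[uv[1],uv[0]],dep("top",[uv],d).round(3))
z=np.load("scene0.npz");p=z["p"];d=z["d"]
for uv in[(276,146),(277,150),(273,158),(270,165),(270,180),(276,176)]: print("leaf",uv,p[uv[1],uv[0]],dep("scene",[uv],d).round(3))
E
```

```text
s (240, 100) 1.4223922 [[0.682 0.474 0.239]]
s (300, 60) 1.3031312 [[0.812 0.307 0.389]]
s (300, 150) 1.4609175 [[0.847 0.312 0.065]]
s (320, 200) 1.6736805 [[ 1.008  0.339 -0.196]]
s (335, 120) 1.5514257 [[1.047 0.341 0.148]]
s (325, 230) 2.6553001 [[ 1.636  0.874 -0.808]]
s (290, 200) 1.5248427 [[ 0.813  0.31  -0.134]]
t (200, 150) 1.6709288 [[ 0.717  0.305 -0.468]]
t (205, 140) 1.8899873 [[ 0.819  0.311 -0.676]]
t (180, 80) 1.2633942 [[ 0.853  0.316 -0.04 ]]
t (150, 120) 1.2011881 [[0.7   0.399 0.003]]
t (100, 60) 0.80211455 [[0.7   0.397 0.405]]
t (205, 157) 1.8187765 [[ 0.718  0.302 -0.617]]
t (250, 150) 2.0075502 [[ 0.797  0.086 -0.795]]
t (230, 160) 2.0037088 [[ 0.743  0.192 -0.799]]
leaf (276, 146) [0 0 2] [[0.546 0.077 0.198]]
leaf (277, 150) [104 103 101] [[0.541 0.064 0.191]]
leaf (273, 158) [ 50  99 122] [[0.534 0.071 0.167]]
leaf (270, 165) [103 103  99] [[0.533 0.083 0.143]]
leaf (270, 180) [122 123 125] [[ 0.718  0.32  -0.031]]
leaf (276, 176) [66 88 50] [[0.53  0.049 0.122]]
```

```bash
python3 - <<'E'
from h import *
plan([.605,.0765,.29],1.77);plan([.605,.0765,.175],1.77)
E
```

```text
t 9.0 pos [0.4777 0.0351 0.276 ] F [-0.57  0.45 -0.  ] M [-0.009  0.027  0.001] gap 0.0341 q [-0.16  0.43 -0.01  1.94  0.01  0.76 -0.15]
shift [-0.0375 -0.0136  0.1286] turn [-0.0026 -0.     -0.001 ]
t 9.0 pos [0.4777 0.0351 0.276 ] F [-0.57  0.45 -0.  ] M [-0.009  0.027  0.001] gap 0.0341 q [-0.16  0.43 -0.01  1.94  0.01  0.76 -0.15]
shift [-0.0374  0.1014  0.1283] turn [-0.0026 -0.     -0.001 ]
```

Call:
send_rows(targets=[0.0,-0.008,-0.012,0.025,0,0,0,0.0,-0.016,-0.014,0.055,0,0,0,0.0,-0.025,-0.014,0.085,0,0,0,0.0,-0.034,-0.014,0.112,0,0,0,0.0,-0.0375,-0.014,0.1286,0,0,0,0.0,-0.0375,0.01,0.1286,0,0,0,0.0,-0.0375,0.04,0.1286,0,0,0,0.0,-0.0375,0.07,0.1286,0,0,0,0.0,-0.0375,0.09,0.1286,0,0,0,0.0,-0.0375,0.1,0.1286,0,0,0])

```text
clock: 9.83
tool_pos: [0.6016, 0.0762, 0.1704]
eef_rot: [-1.23, 1.192, -1.183]
wrist_force: [0.3, -0.7, -0.6]
finger_gap: -0.0001
```

```bash
python3 - <<'E'
from h import *
plan([.575,.0765,.178],1.77)
p,d=imaging.camera("scene"); cv2.imwrite("pics/s11.png",cv2.resize(p[90:230,180:320],None,fx=4.2,fy=4.2,interpolation=cv2.INTER_CUBIC))
E
```

```text
t 9.83 pos [0.6016 0.0762 0.1704] F [ 0.34 -0.71 -0.63] M [-0.037 -0.016  0.011] gap -0.0001 q [-0.2   0.74 -0.01  1.68  0.01  0.73 -0.18]
shift [-0.0011 -0.0074 -0.0267] turn [0.0083 0.0004 0.0005]
```

View pics/s11.png

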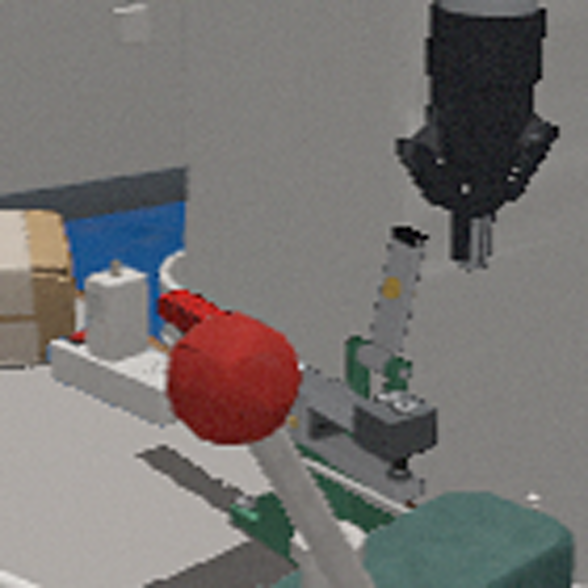

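Call:
send_rows(targets=[0.0,0,-0.004,-0.01,0,0,0,0.0,0,-0.008,-0.02,0,0,0,0.0,0,-0.01,-0.025,0,0,0,0.0,0,-0.01,-0.025,0,0,0,0.0,0,-0.01,-0.025,0,0,0])

```text
clock: 10.3
tool_pos: [0.5805, 0.076, 0.1856]
eef_rot: [-1.222, 1.186, -1.186]
wrist_force: [-0.3, 0.1, -0.3]
finger_gap: 0.0002
```

```bash
python3 - <<'E'
from h import *
plan([.5467,.0755,.190],1.77)
E
```

```text
t 10.3 pos [0.5805 0.076  0.1856] F [-0.27  0.11 -0.34] M [0.042 0.026 0.016] gap 0.0002 q [-0.2   0.69 -0.01  1.74  0.01  0.71 -0.19]
shift [-0.0006 -0.0045 -0.0337] turn [-0.0017  0.0002 -0.001 ]
```

Call:
send_rows(targets=[0.0,0,-0.002,-0.009,0,0,0,0.0,0,-0.004,-0.018,0,0,0,0.0,0,-0.0045,-0.027,0,0,0,0.0,0,-0.0045,-0.036,0,0,0,0.0,0,-0.0045,-0.045,0,0,0,0.0,0,-0.004,-0.053,0,0,0,0.0,0,-0.002,-0.062,0,0,0,0.0,0,0.001,-0.07,0,0,0,0.0,0,0.001,-0.07,0,0,0])

```text
clock: 11.05
tool_pos: [0.5084, 0.0736, 0.1835]
eef_rot: [-1.225, 1.188, -1.185]
wrist_force: [0.2, -0.0, 0.1]
finger_gap: 0.0002
```

```bash
python3 - <<'E'
from h import *
plan([.4934,.0738,.1746],1.77)
p,d=imaging.camera("scene"); cv2.imwrite("pics/s12.png",cv2.resize(p[90:230,180:320],None,fx=4.2,fy=4.2,interpolation=cv2.INTER_CUBIC))
E
```

```text
t 11.05 pos [0.5084 0.0736 0.1835] F [ 0.18 -0.02  0.07] M [0.053 0.02  0.032] gap 0.0002 q [-0.23  0.62 -0.01  1.95  0.01  0.58 -0.21]
shift [-0.0007  0.009  -0.015 ] turn [ 0.002   0.0004 -0.0005]
```

View pics/s12.png

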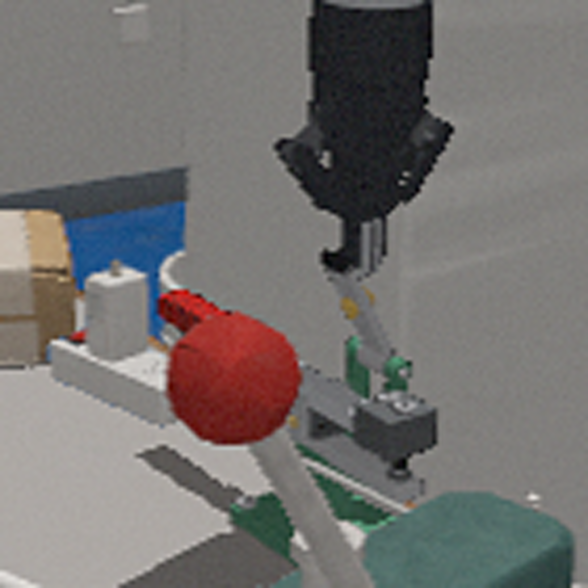

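Call:
send_rows(targets=[0.0,0,0.003,-0.008,0,0,0,0.0,0,0.008,-0.017,0,0,0,0.0,0,0.013,-0.026,0,0,0,0.0,0,0.019,-0.0356,0,0,0,0.0,0,0.027,-0.045,0,0,0,0.0,0,0.0355,-0.0533,0,0,0,0.0,0,0.0355,-0.0533,0,0,0])

```text
clock: 11.68
tool_pos: [0.4586, 0.0723, 0.1478]
eef_rot: [-1.22, 1.184, -1.187]
wrist_force: [1.5, 0.3, -1.8]
finger_gap: -0.0001
```

```bash
python3 - <<'E'
from h import *
plan([.4477,.0722,.127],1.77)
p,d=imaging.camera("scene"); cv2.imwrite("pics/s13.png",cv2.resize(p[90:230,180:320],None,fx=4.2,fy=4.2,interpolation=cv2.INTER_CUBIC))
E
```

```text
t 11.68 pos [0.4586 0.0723 0.1478] F [ 1.54  0.33 -1.85] M [ 0.002 -0.488 -0.015] gap -0.0001 q [-0.25  0.63 -0.01  2.13  0.01  0.38 -0.24]
shift [-0.0002  0.0207 -0.011 ] turn [-0.004   0.0001 -0.0012]
```

View pics/s13.png

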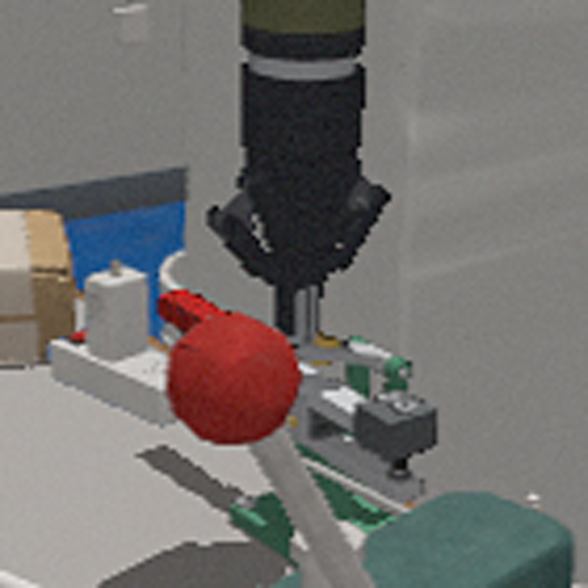

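Call:
send_rows(targets=[0.0,0,0,-0.004,0,0,0,0.0,0,0,-0.009,0,0,0,0.0,0,0.003,-0.01,0,0,0,0.0,0,0.006,-0.01,0,0,0,0.0,0,0.009,-0.01,0,0,0,0.0,0,0.012,-0.01,0,0,0,0.0,0,0.012,-0.01,0,0,0])

```text
clock: 12.32
tool_pos: [0.4464, 0.0717, 0.1357]
eef_rot: [-1.224, 1.187, -1.185]
wrist_force: [-0.5, 0.2, 0.2]
finger_gap: -0.0002
```

```bash
python3 - <<'E'
from h import *
plan([.4477,.0722,.127],1.77)
p,d=imaging.camera("scene"); cv2.imwrite("pics/s14.png",cv2.resize(p[130:230,200:300],None,fx=6,fy=6,interpolation=cv2.INTER_CUBIC))
E
```

```text
t 12.32 pos [0.4464 0.0717 0.1357] F [-0.51  0.19  0.24] M [-0.051  0.006 -0.013] gap -0.0002 q [-0.26  0.65 -0.01  2.17  0.01  0.33 -0.24]
shift [-0.0004  0.0087  0.0013] turn [ 0.0008  0.0002 -0.0006]
```

View pics/s14.png

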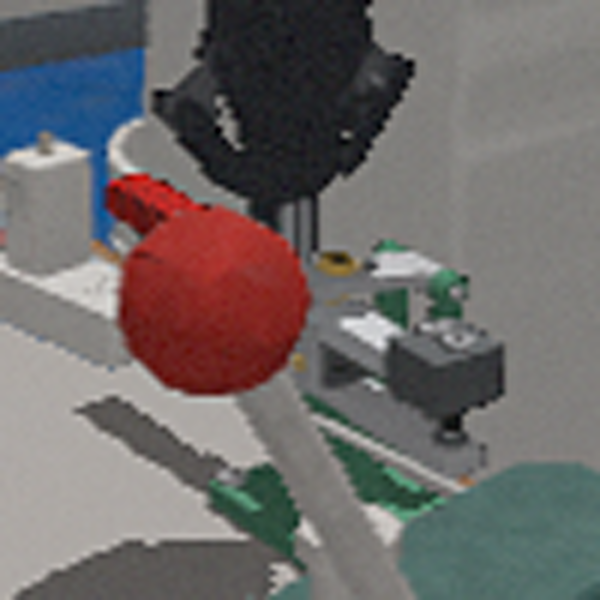

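Call:
send_rows(targets=[0.0,0,0.002,0,0,0,0,0.0,0,0.004,0,0,0,0,0.0,0,0.006,0,0,0,0,0.0,0,0.0075,0,0,0,0,0.0,0,0.0075,0,0,0,0])

```text
clock: 12.78
tool_pos: [0.4465, 0.0718, 0.1286]
eef_rot: [-1.223, 1.187, -1.186]
wrist_force: [-0.3, -0.4, -0.0]
finger_gap: 0.0001
```

Call:
send_rows(targets=[0.0,0,0.0007,0,0,0,0,0.0,0,0.0014,0,0,0,0,0.0,0,0.0014,0,0,0,0])

```text
clock: 13.03
tool_pos: [0.4466, 0.0718, 0.1274]
eef_rot: [-1.223, 1.187, -1.186]
wrist_force: [-0.2, -0.4, 0.8]
finger_gap: 0.0003
```

Call:
send_rows(targets=[0.0,0,0.0005,0,0,0,0,0.0,0,0.001,0,0,0,0,0.0,0,0.001,0,0,0,0])

```text
clock: 13.28
tool_pos: [0.4467, 0.0718, 0.1269]
eef_rot: [-1.223, 1.186, -1.186]
wrist_force: [-0.5, -0.1, 7.3]
finger_gap: 0.0
```

Call:
send_rows(targets=[0.0,0,0.0005,0,0,0,0,0.0,0,0.001,0,0,0,0,0.0,0,0.001,0,0,0,0])

```text
clock: 13.53
tool_pos: [0.4467, 0.0718, 0.1267]
eef_rot: [-1.222, 1.186, -1.186]
wrist_force: [-2.0, -0.6, 16.7]
finger_gap: -0.0
```

Call:
send_rows(targets=[0.0,0,-0.003,0,0,0,0,0.0,0,-0.01,0,0,0,0,0.0,0,-0.03,0,0,0,0,0.0,0,-0.06,0,0,0,0,0.0,0,-0.1,0,0,0,0,0.0,0,-0.13,0,0,0,0,0.0,0,-0.15,0,0,0,0,0.0,0.0,-0.15,0,0,0,0])

```text
clock: 14.2
tool_pos: [0.4492, 0.0721, 0.2797]
eef_rot: [-1.215, 1.181, -1.189]
wrist_force: [-0.5, 0.7, 0.0]
finger_gap: 0.0001
```

Call:
send_rows(targets=[0.0,-0.04,0,0,0,0,0,0.0,-0.08,0,0,0,0,0,0.0,-0.12,0,0,0,0,0,0.0,-0.16,0,0,0,0,0,0.0,-0.2,0,0,0,0,0,0.0,-0.23,0,0,0,0,0,0.0,-0.25,0,0,0,0,0,0.0,-0.25,0,0,0,0,0,0.0,-0.25,0,0,0,0,0])

```text
clock: 14.95
tool_pos: [0.438, 0.3222, 0.2747]
eef_rot: [-1.226, 1.185, -1.184]
wrist_force: [-0.5, -0.3, 0.0]
finger_gap: -0.0002
```

```bash
python3 - <<'E'
from h import *
plan([.4477,.0722,.127],1.77)
p,d=imaging.camera("scene"); cv2.imwrite("pics/s15.png",cv2.resize(p[130:230,200:300],None,fx=6,fy=6,interpolation=cv2.INTER_CUBIC)); np.savez("s15.npz",p=p,d=d)
p,d=imaging.camera("top"); cv2.imwrite("pics/t15.png",cv2.resize(p[130:220,180:310],None,fx=6,fy=6,interpolation=cv2.INTER_CUBIC)); np.savez("t15.npz",p=p,d=d)
v,u=np.mgrid[165:205,180:300];X=dep("top",np.c_[u.ravel(),v.ravel()],d);m=(X[:,2]>.08)&(X[:,2]<.16)&(X[:,0]>.465)&(X[:,0]<.485)
Y=X[m]
for y0 in np.arange(-.05,.27,.02):
    q=Y[(Y[:,1]>=y0)&(Y[:,1]<y0+.02)]; print(y0.round(3),np.median(q[:,2]).round(4) if len(q) else None,len(q))
m=(abs(X[:,1]-.073)<.009)
for x0 in np.arange(.43,.54,.01):
    q=X[m&(X[:,0]>=x0)&(X[:,0]<x0+.01)]; print("leaf x",x0.round(2),np.median(q[:,2]).round(4) if len(q) else None,len(q))
E
```

```text
t 14.95 pos [0.438  0.3222 0.2747] F [-0.48 -0.34  0.04] M [-0.002 -0.039  0.027] gap -0.0002 q [-0.72  0.52 -0.    1.76 -0.    0.86 -0.68]
shift [0.2502 0.1478 0.0014] turn [0.0012 0.0027 0.0002]
-0.05 None 0
-0.03 0.127 34
-0.01 0.1273 51
0.01 0.1124 49
0.03 0.1117 51
0.05 0.1154 51
0.07 0.1304 50
0.09 0.1136 56
0.11 0.1129 49
0.13 0.1143 49
0.15 0.1141 49
0.17 0.1188 48
0.19 0.1205 46
0.21 0.1205 44
0.23 0.1206 48
0.25 0.1203 17
leaf x 0.43 0.0151 32
leaf x 0.44 0.125 33
leaf x 0.45 0.1251 28
leaf x 0.46 0.1271 25
leaf x 0.47 0.1311 23
leaf x 0.48 0.1275 23
leaf x 0.49 0.1255 26
leaf x 0.5 0.1255 23
leaf x 0.51 0.1241 22
leaf x 0.52 0.1239 25
leaf x 0.53 0.124 7
leaf x 0.54 None 0
```

View pics/s15.png

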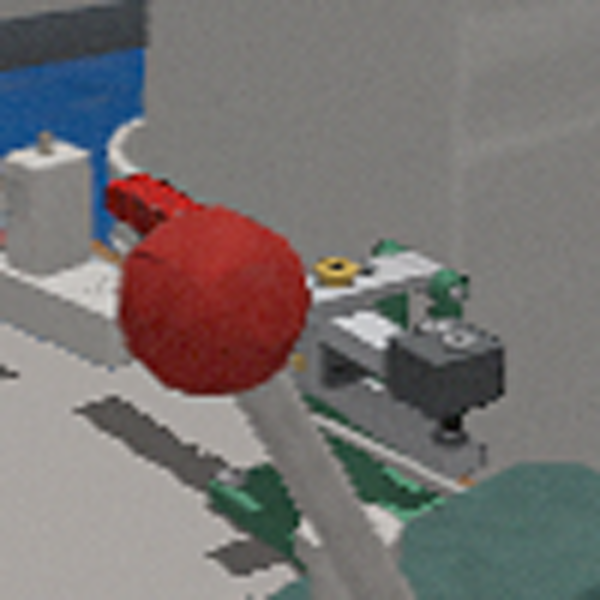

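View pics/t15.png

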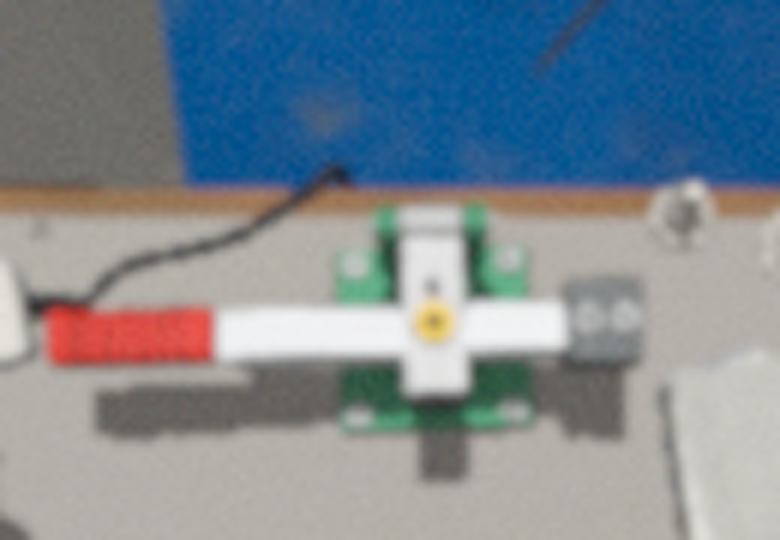

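```bash
python3 - <<'E'
from station import job
print(job.job_done())
E
```

```text
the job is handed in; nothing more can be done
None
```

I balanced the lever on the jig edge, closed the drill-bush leaf over it and handed the job in at about 15 s of the 58 s. `job_done` gives no verdict, so the result rests on my own checks.

**What I did**
- I gripped the lever on the bare bar next to the counterweight and lifted it. The wrist moment put the balance point 38 mm from the grasp, roughly 40 mm from the lever's middle; the weight read about 5.8 N.
- I set it down between the cheeks with about 9 N on the edge, against the 25 N limit, and let go.
- It stayed level at the first placing, so it needed no shifting along. It rested free for more than half a second with the leaf still open.
- I then pushed the leaf over with closed fingers and pressed only the lip. The lip stopped at about 127 mm height, with 17 N on it at most, and I backed the arm away.

**Last checks**
- **Lever:** depth readings put the handle top at 120.5 mm and the counterweight top at 127 mm. That is a tilt of under about 0.01 rad, and the lever lies along the jig.
- **Leaf:** its top face reads level at 124 to 125 mm, with the bush over the bar.
- **Arm:** it is clear of everything and the wrist force is about zero.

**Disagreements and gaps**
- The first single moment reading gave 47 mm; I trusted the average of ten later readings, 38 mm.
- The finger gap read 19.5 mm on the 22 mm bar.
- Moment spikes appeared at touchdown (0.34 N m) and midway through the leaf swing (0.49 N m). I suspect the finger brushed the bush in the second one. The lever did not appear to move in either case.
- The small parts were never approached, but I did not measure their final positions.

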